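# Close up the packed shoebox

### The job

Close the shoebox that has the shoes in it, using only your fingertips and grasping nothing: gently push its tray fully home, then swing its white flap over and down until it lies flat against the front. Leave the empty shoebox just as it is, and do not lift or shift the jar, the bottle or the loose shoe.

Things in the scene. Friction and masses are not known exactly. Their poses are not given: they have to be found in the camera images.
- box_full: The box to close: brown drawer-style shoebox, 300 deep x 190 wide x 120 high, fixed to the bench. Origin: middle of the front's lower edge; x points from the front into the box (away from the robot at yaw 0), z up. Its tray slides out of the front along -x; a white flap is hinged along the front's top edge. Two tan-and-white shoes lie in its tray.
- tray_full (a joint): Slide of the full box's tray, m: 0 = fully home (tray front flush with the box front), grows as it comes out along the box's -x (starts 0.06 to 0.10). It stays where it is left and takes about 2 N to slide; a hard stop at 0. Tray front: 104 high, top edge 110 above the bench. 
- tray_full_pull (a point): Middle of the front face of the blue finger block on the full box's tray: 100 wide (box y), standing 32 out from the tray front, 20 high (45 to 65 above the bench). Same axes as the box. With the tray home it stays 32 in front of the box front.
- flap_full (a joint): Angle of the full box's flap, rad: 0 = hanging down flat over the upper part of the box front (hard stop), 1.57 = sticking out level towards -x, 3.14 = straight up, above that it leans back over the box roof (limit 3.9; starts 3.15 to 3.6). White panel 45 long x 190 wide x 4 thick; a stiff light hinge: it stays where it is left and under 1 N at the edge turns it. 
- flap_full_hinge (a point): Middle of the full box's flap hinge line, 118 above the bench, 2 in front of the box front; the hinge axis is the box's y.
- flap_full_edge (a point): Middle of the free edge of the full box's flap (45 from the hinge line).
- box_empty: The box to leave alone: the same brown drawer-style shoebox, 300 deep x 190 wide x 120 high, fixed to the bench. Origin: middle of the front's lower edge; x points from the front into the box (away from the robot at yaw 0), z up. Its tray slides out of the front along -x; a white flap is hinged along the front's top edge. Its tray is empty.
- tray_empty (a joint): Slide of the empty box's tray, m: 0 = fully home (tray front flush with the box front), grows as it comes out along the box's -x (starts 0.06 to 0.10). It stays where it is left and takes about 2 N to slide; a hard stop at 0. Tray front: 104 high, top edge 110 above the bench. 
- tray_empty_pull (a point): Middle of the front face of the blue finger block on the empty box's tray: 100 wide (box y), standing 32 out from the tray front, 20 high (45 to 65 above the bench). Same axes as the box. With the tray home it stays 32 in front of the box front.
- flap_empty (a joint): Angle of the empty box's flap, rad: 0 = hanging down flat over the upper part of the box front (hard stop), 1.57 = sticking out level towards -x, 3.14 = straight up, above that it leans back over the box roof (limit 3.9; starts 3.15 to 3.6). White panel 45 long x 190 wide x 4 thick; a stiff light hinge: it stays where it is left and under 1 N at the edge turns it. 
- flap_empty_edge (a point): Middle of the free edge of the empty box's flap (45 from the hinge line).
- cream: Loose jar of shoe cream, 60 across x 60 high, terracotta with black cap, standing between the two open trays; origin: centre of its underside.
- sample: Loose tan-and-white trainer, 250 long x 78 wide x 85 high, on the bench at the right; origin: centre of its underside, toe to its -x.
- cleaner: Loose white bottle with blue cap, 60 across x 150 high, on the bench at the left; origin: centre of its underside.

How it is judged:
By the outcome, as a careful person would: the job done as asked, in the order asked, and still so for the second after the job is handed in, with the robot touching nothing.
It also fails if it takes over 54 s, if anything falls off the work surface, if the arm or the gripper's body presses on something with over 40 N, if the wrist force passes 120 N, or if a joint passes its speed limit or range.

### The arm

A 6-joint arm with a two-finger parallel gripper is mounted at the origin on the work surface. World frame = base frame: x ahead of the robot, y to its left, z up, the work surface at z = 0. Lengths are in m, angles in rad, forces in N, time in s.
With the tool pointing down it reaches from about 0.275 to 0.875 m from the base axis. Payload 12.5 kg.
Tool frame: the origin (TCP) lies at the very end of the fingers, on their centre line; the grasp point (between the pads) lies 19 mm behind it; z points along the fingers, y is the line along which they close (so a half turn about z gives the same grasp; the last joint's range is limited). The gripper opens to 85 mm and grips with 20 to 120 N. Pads are 22 mm wide; open, the fingers measure 114 mm over their backs; the gripper's body (76 mm by 85 mm) begins 54 mm behind the grasp point. The pads swing forward as they close: fully open they stand 13 mm farther back than shut.
Start: joints at [-1.251, 0.351, 1.652, -0, 1.139, -0.085], TCP at [0.217, -0.506, 0.231] pointing down, gripper open.
Joint ranges: [-2.75, 2.75], [-0.79, 2.1], [0.01, 2.65], [-1.57, 4.71], [0.07, 3.14], [-2.87, 2.87]. Speed limits (rad/s): [2.22, 2.22, 2.79, 3.14, 3.14, 3.14].

### API

Orientations are given as a 3x3 rotation matrix whose columns are the frame's x, y, z axes.
In Python, from bench import manip gives the robot as it stands. Calls block until the motion is done:
- manip.move_ptp(position, orientation): joint-space move of the TCP to a pose.
- manip.move_l(position, attitude=None, max_speed=0.15): straight line of the TCP; attitude=None keeps the orientation; max_speed is the mean speed in m/s.
- manip.move_j(angles): joint-space move.
- manip.set_gripper(opening, effort=None): opening from 0.0 (shut) to 1.0 (fully open); effort is the grip in N (None keeps the last); returns when the fingers have stopped.
- manip.dwell(seconds).
- manip.inverse_kinematics(position, orientation): joint angles nearest the present ones, or None.
- manip.grab_frame(name): name is "scene" or "top" or "wrist"; returns (picture, depth): 420x560x3 uint8, red, green, blue; 420x560 float32, m along the optical axis (not along the pixel's ray), 0 where there is no reading.
- manip.get_calibration(name): a dict with "camera_matrix" (3x3 intrinsics, pixels), "R" (3x3) and "t" (3): a world point X has camera coordinates R X + t. Camera axes: x right, y down, z forward; pixel columns grow to the right and rows downward; lengths in m; the calibration is good to about 2 mm. A picture is of the moment at which its call begins: read the wrist's pose just before it. get_calibration takes no time and is no camera call; for the wrist camera it gives the pose at the moment of the call.
A pose or a line that the arm cannot do raises manip.Unreachable and nothing moves.
- manip.sign_off(): hands the job in; it is judged then, once.
Trained networks look in the newest picture that a camera, given by its name, has taken for a name from the list of things; names that differ only in an ending like _2 or _b are one class to them, and where a whole thing is asked for, a point or a joint stands for the part that bears it (a point fixed in the world has none). Each returns a list of dicts, best first, with "confidence" (0 to 1); they miss things now and then, are a little off and sometimes report something else, mostly with a low value. They report only what shows in the picture. A call takes as long as a camera call.
- manip.look_for(camera, name): "at" ([x, y, z] in m, in world coordinates, good to about 4 mm: the middle of the surface that is visible of it).
Readings, each from a call of its own:
- manip.current_time(): time.
- manip.current_qpos(): joint angles.
- manip.current_joint_vel(): joint speeds.
- manip.current_joint_torque(): joint torques, N m.
- manip.current_ee_pos(): TCP position.
- manip.current_tcp_rot(): TCP orientation.
- manip.current_force(): force on the tool from outside, world axes, zero at the start.
- manip.current_ft_torque(): the same for the moment, N m.
- manip.current_grip_width(): opening from 0.0 (shut) to 1.0 (fully open).
- manip.current_grip_force(): force on a finger pad.
Only numpy, scipy, OpenCV 4.12 (cv2) and the standard library are available. Lean on these libraries where they do the work, as an engineer would, in place of code of your own. Each camera call takes 0.05 s, during which the arm holds its last target. There are 200 camera calls.

## Working session

There is one attempt and no reset: what is moved stays moved. The work goes in short steps, each a Python script; the robot and the scene stay as the last script left them, time stands still between calls to the robot, and variables do not carry over. Pictures are saved under pics/ and viewed, at most 10 in all, crops included, and the job is handed in when it is done.

```bash
mkdir -p pics; python3 - <<'E'
from bench import manip
import cv2,numpy as np
for c in ("scene","top"):
    p,d=manip.grab_frame(c); cv2.imwrite(f"pics/{c}0.png",p[:,:,::-1]); np.save(f"pics/{c}0.npy",d)
    for n in ["box_full","tray_full","tray_full_pull","flap_full","flap_full_hinge","flap_full_edge","box_empty","tray_empty_pull","flap_empty_edge","cream","sample","cleaner"]:
        r=manip.look_for(c,n); print(c,n,[(np.round(x["at"],3).tolist(),round(x["confidence"],2)) for x in r[:3]])
print(manip.current_time())
E
```

```text
scene box_full [([0.772, -0.218, 0.12], 0.92)]
scene tray_full [([0.55, -0.205, 0.066], 0.6)]
scene tray_full_pull [([0.556, -0.201, 0.066], 0.78)]
scene flap_full [([0.631, -0.195, 0.148], 0.78)]
scene flap_full_hinge []
scene flap_full_edge [([0.626, -0.196, 0.148], 0.81)]
scene box_empty [([0.772, 0.121, 0.12], 0.72), ([0.771, -0.222, 0.12], 0.7)]
scene tray_empty_pull [([0.559, 0.168, 0.069], 0.69), ([0.629, -0.198, 0.148], 0.15)]
scene flap_empty_edge [([0.643, 0.172, 0.144], 0.84)]
scene cream []
scene sample [([0.476, -0.474, 0.063], 0.7)]
scene cleaner [([0.774, -0.222, 0.118], 0.65)]
top box_full [([0.727, -0.191, 0.122], 0.66)]
top tray_full [([0.578, -0.194, 0.061], 0.83), ([0.64, 0.175, 0.143], 0.73)]
top tray_full_pull [([0.577, -0.194, 0.061], 0.6)]
top flap_full [([0.623, -0.199, 0.142], 0.57)]
top flap_full_hinge [([0.731, -0.188, 0.119], 0.82)]
top flap_full_edge [([0.623, -0.191, 0.14], 0.88)]
top box_empty [([0.733, 0.162, 0.121], 0.98), ([0.732, -0.19, 0.118], 0.15)]
top tray_empty_pull [([0.592, 0.193, 0.01], 0.88)]
top flap_empty_edge [([0.643, 0.176, 0.142], 0.78), ([0.444, -0.451, 0.067], 0.42), ([0.623, -0.191, 0.142], 0.37)]
top cream [([0.483, 0.01, 0.059], 0.53)]
top sample [([0.447, -0.451, 0.065], 0.68)]
top cleaner [([0.53, 0.443, 0.1], 0.62)]
1.3
```

View pics/scene0.png

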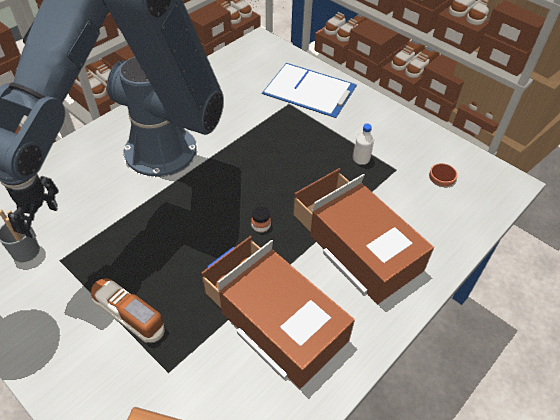

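View pics/top0.png

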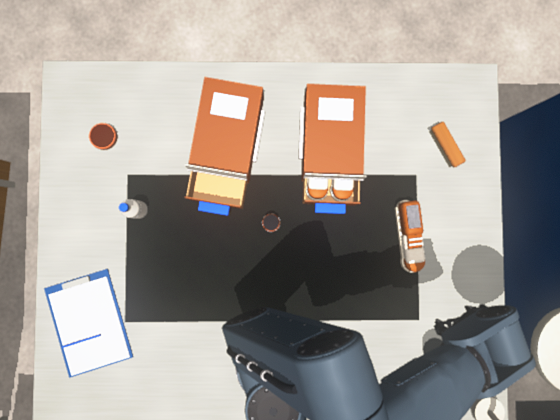

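The top picture shows the shoes in the right-hand box (tray at about (330,190), pull at (330,208)). The empty box is on the left, the jar at (271,222) and the trainer at (410,235). Next I'll fit the box pose from the depth.

```bash
cat > h.py <<'E'
from bench import manip
import cv2,numpy as np
def cloud(c,d,cal=None):
    k=cal or manip.get_calibration(c); K=np.array(k["camera_matrix"]);R=np.array(k["R"]);t=np.array(k["t"])
    v,u=np.mgrid[:d.shape[0],:d.shape[1]]
    P=np.stack([(u-K[0,2])/K[0,0]*d,(v-K[1,2])/K[1,1]*d,d],-1)
    W=(P-t)@R; W[d==0]=np.nan
    return W
E
python3 - <<'E'
from h import *
p=cv2.imread("pics/top0.png")[:,:,::-1].astype(int); W=cloud("top",np.load("pics/top0.npy"))
x,y,z=W[...,0],W[...,1],W[...,2]; r,g,b=p[...,0],p[...,1],p[...,2]
reg=(y<-0.03)&(y>-0.36)&(x>0.45)
def rect(m,n):
    q=W[m][:,:2].astype(np.float32); bx=cv2.minAreaRect(q); print(n,m.sum(),"med",np.round(np.median(W[m],0),4)); print(np.round(cv2.boxPoints(bx),4).tolist(), round(bx[2],2))
rect(reg&(abs(z-.12)<.006)&(x>.63)&(r>120),"roof")
rect(reg&(b>r+60)&(z>0.03),"pull")
rect(reg&(z>.127),"flap")
m=reg&(z>.127); 
for a in np.unique(np.where(m)[0]): mm=m[a]; print(a,np.round(np.nanmedian(W[a][mm],0),3), mm.sum())
E
```

```text
roof 5014 med [ 0.7793 -0.1962  0.1217]
[[0.6330999732017517, -0.2874000072479248], [0.9236999750137329, -0.2980000078678131], [0.9307000041007996, -0.1071000024676323], [0.6399999856948853, -0.09650000184774399]] 87.91
pull 283 med [ 0.5303 -0.1856  0.0661]
[[0.5166000127792358, -0.23559999465942383], [0.5467000007629395, -0.23569999635219574], [0.546999990940094, -0.1388999968767166], [0.5169000029563904, -0.1387999951839447]] 89.79
flap 325 med [ 0.629  -0.1953  0.1423]
[[0.621399998664856, -0.2849000096321106], [0.9121999740600586, -0.2906000018119812], [0.9158999919891357, -0.10189999639987946], [0.6251000165939331, -0.09619999676942825]] 88.87
87 [ 0.914 -0.202  0.128] 1
88 [ 0.91  -0.109  0.128] 1
89 [ 0.907 -0.224  0.13 ] 1
90 [ 0.904 -0.231  0.128] 6
91 [ 0.9   -0.213  0.129] 2
92 [ 0.898 -0.154  0.127] 1
93 [ 0.895 -0.282  0.128] 1
94 [ 0.89  -0.138  0.13 ] 1
95 [ 0.887 -0.138  0.128] 2
96 [ 0.884 -0.224  0.129] 1
98 [ 0.878 -0.234  0.128] 3
99 [ 0.875 -0.17   0.127] 2
100 [ 0.872 -0.279  0.128] 1
101 [ 0.869 -0.213  0.127] 2
102 [ 0.865 -0.173  0.128] 3
103 [ 0.861 -0.138 
[... 822 characters left out ...]
148 [ 0.717 -0.221  0.128] 2
149 [ 0.714 -0.277  0.129] 1
151 [ 0.708 -0.255  0.128] 1
152 [ 0.704 -0.251  0.129] 1
154 [ 0.698 -0.175  0.127] 1
155 [ 0.695 -0.205  0.128] 2
156 [ 0.691 -0.213  0.129] 1
158 [ 0.685 -0.232  0.128] 2
160 [ 0.679 -0.219  0.127] 4
161 [ 0.676 -0.146  0.128] 1
162 [ 0.672 -0.112  0.127] 1
165 [ 0.663 -0.178  0.127] 3
166 [ 0.66  -0.207  0.127] 1
167 [ 0.657 -0.216  0.127] 1
169 [ 0.65  -0.178  0.128] 2
170 [ 0.647 -0.162  0.128] 1
171 [ 0.644 -0.157  0.128] 2
172 [ 0.641 -0.219  0.129] 1
173 [ 0.632 -0.122  0.164] 18
174 [ 0.629 -0.16   0.163] 43
175 [ 0.627 -0.19   0.161] 62
176 [ 0.625 -0.202  0.147] 56
177 [ 0.624 -0.238  0.137] 32
178 [ 0.622 -0.282  0.129] 3
```

```bash
cat >> h.py <<'E'
from scipy.spatial.transform import Rotation as Rn
YAW=np.radians(-2.1); O=np.array([0.627,-0.1913,0]); B=Rn.from_euler("z",YAW).as_matrix()
def w(x,z,y=0): return O+B@np.array([x,y,z])
def att(deg):   # tool tilted: z leans forward by deg from straight down, y along -box y
    a=np.radians(deg); c,s=np.cos(a),np.sin(a)
    return B@np.array([[c,0,s],[0,-1,0],[s,0,-c]])
def fbox(): return B.T@np.array(manip.current_force())
def st(n=""):
    print(n,"t",round(manip.current_time(),2),"box pos",np.round(B.T@(np.array(manip.current_ee_pos())-O),4),"F",np.round(fbox(),1))
E
python3 - <<'E'
from h import *
print(np.round(manip.current_tcp_rot(),2).tolist())
manip.set_gripper(0.0)
manip.move_ptp(w(-.19,.2),att(35)); st("above")
manip.move_l(w(-.15,.048),max_speed=.15); st("down")
f0=fbox()
manip.move_l(w(-.060,.048),max_speed=.06); st("push1")
f=None
for x in np.arange(-.058,-.028,.002):
    manip.move_l(w(x,.048),max_speed=.03); f=fbox()-f0
    if f[0]<-7: break
st("end")
p,d=manip.grab_frame("top"); cv2.imwrite("pics/top1.png",p[:,:,::-1]); 
p,d=manip.grab_frame("scene"); cv2.imwrite("pics/sc1.png",p[:,:,::-1])
E
```

```text
[[0.92, 0.39, 0.0], [0.39, -0.92, -0.0], [-0.0, 0.0, -1.0]]
above t 3.5 box pos [-0.1897 -0.0007  0.2003] F [-0.4  0.2  0.2]
down t 4.7 box pos [-0.1499 -0.0003  0.0483] F [ 0.3 -0.5  0.5]
push1 t 6.35 box pos [-0.0601  0.0001  0.048 ] F [ 0.2  0.1 -0.2]
end t 8.85 box pos [-0.041  -0.      0.0476] F [-10.9   0.5   6.4]
```

```bash
python3 - <<'E'
import cv2,numpy as np
a=cv2.imread("pics/top1.png")[60:260,170:440]; b=cv2.imread("pics/sc1.png")[170:390,160:440]
a=cv2.resize(a,(400,296)); b=cv2.resize(b,(400,314))
o=np.zeros((314,800,3),np.uint8); o[:296,:400]=a;o[:,400:]=b; cv2.imwrite("pics/c1.png",o)
E
```

```text
(no output)
```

View pics/c1.png

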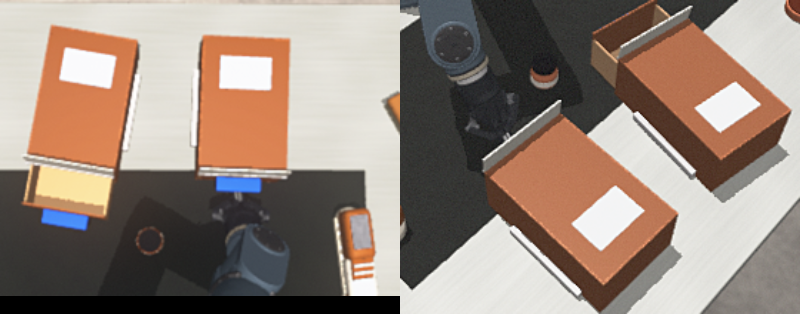

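The tray front is flush, with the blue pull right at the box front, and the flap still stands upright. Next I back off, go over the top and sweep the flap down with the closed fingertips.

```bash
python3 - <<'E'
from h import *
V=att(0)
manip.move_l(w(-.12,.055),max_speed=.15); st("off")
manip.move_l(w(-.12,.26),max_speed=.2)
manip.move_ptp(w(.05,.26),V); st("over")
manip.move_l(w(.05,.146),max_speed=.1); st("behind")
f0=fbox()
def P(phi,r,side):
    p=np.radians(phi); x=-.002-r*np.sin(p)+.002*np.cos(p); z=.118+r*np.cos(p)+.002*np.sin(p)
    return w(x-side*.011,z)
pk=0
def go(q,s=.05):
    global pk
    manip.move_l(q,max_speed=s); f=np.linalg.norm(fbox()-f0); pk=max(pk,f)
    if f>15: st("STOP"); raise SystemExit
for phi in range(0,86,12): go(P(phi,.028,-1))
st("84deg")
go(w(-.030,.124)); go(P(90,.030,1)); st("90deg")
for phi in range(102,175,12): go(P(phi,.030+.010*(phi-90)/90,1))
st("174"); print("peak",pk)
x=-.018
for x in np.arange(-.017,-.008,.001):
    go(w(x,.079),.03)
    if (fbox()-f0)[0]<-5: break
st("pressed"); print(x,pk)
p,d=manip.grab_frame("scene"); cv2.imwrite("pics/sc2.png",p[:,:,::-1])
E
```

```text
off t 9.63 box pos [-0.1191 -0.0004  0.0553] F [-0.2  0.1  0. ]
over t 12.17 box pos [0.0494 0.     0.2595] F [-0.3  0.3  0.6]
behind t 13.46 box pos [ 5.040e-02 -1.000e-04  1.468e-01] F [-1.   0.3 -0.3]
84deg t 16.26 box pos [-1.890e-02  1.000e-04  1.225e-01] F [-0.5  0.6 -0.3]
90deg t 17.06 box pos [-0.0432 -0.      0.12  ] F [-0.6  0.7 -0.3]
174 t 19.16 box pos [-0.0191 -0.0001  0.0791] F [-4.5 -0.   4.3]
peak 5.776704686611603
STOP t 19.41 box pos [-0.0191 -0.      0.0791] F [-18.2  -0.5  12.8]
```

```bash
python3 - <<'E'
from h import *
manip.move_l(w(-.06,.085),max_speed=.08); st("off")
manip.move_l(w(-.16,.16),max_speed=.2)
R=att(50); manip.move_ptp(w(-.22,.20),R); st("look")
c=manip.get_calibration("wrist"); p,d=manip.grab_frame("wrist"); cv2.imwrite("pics/wr.png",p[:,:,::-1]); np.save("pics/wr.npy",d)
r=manip.look_for("wrist","flap_full_edge"); print([(np.round(B.T@(np.array(q["at"])-O),4),q["confidence"]) for q in r])
r=manip.look_for("wrist","flap_full"); print([(np.round(B.T@(np.array(q["at"])-O),4),q["confidence"]) for q in r])
W=(cloud("wrist",d,c)-O)@B
x,y,z=W[...,0],W[...,1],W[...,2]
for lo in np.arange(.02,.125,.005):
    m=(abs(y)<.08)&(z>lo)&(z<lo+.005)&(x>-.1)&(x<.03)
    if m.sum()>5: print(round(lo,3),m.sum(),np.round(np.percentile(x[m],[5,50,95]),4),p[m].mean(0).astype(int))
E
```

```text
off t 20.1 box pos [-0.0595 -0.0001  0.0851] F [ 0.4  0.1 -0.4]
look t 22.47 box pos [-0.2196 -0.      0.2   ] F [-0.4 -0.3 -0.4]
[(array([-0.0057,  0.0026,  0.1045]), 0.82)]
[(array([-0.0042, -0.0031,  0.1033]), 0.76)]
0.02 84 [-0.0031 -0.0024 -0.0016] [108  64  40]
0.025 83 [-0.0033 -0.0024 -0.0013] [108  64  41]
0.03 97 [-0.0033 -0.0023 -0.0016] [108  64  41]
0.035 94 [-0.0033 -0.0024 -0.0015] [108  65  41]
0.04 117 [-0.0033 -0.0023 -0.0014] [107  64  42]
0.045 267 [-0.0348 -0.0337 -0.0017] [67 64 94]
0.05 328 [-0.0351 -0.034  -0.0018] [ 53  65 106]
0.055 353 [-0.035  -0.0338 -0.0018] [ 52  66 108]
0.06 1828 [-0.034  -0.0183 -0.002 ] [ 60 117 210]
0.065 165 [-0.0304 -0.0037 -0.0015] [ 80 104 149]
0.07 195 [-0.0089 -0.0082 -0.0075] [145 137 123]
0.075 393 [-0.0092 -0.0082 -0.0072] [169 168 155]
0.08 400 [-0.0093 -0.0083 -0.0074] [169 167 155]
0.085 423 [-0.0092 -0.0084 -0.0074] [169 168 155]
0.09 435 [-0.0093 -0.0084 -0.0075] [170 168 155]
0.095 445 [-0.0094 -0.0083 -0.0075] [170 168 155]
0.1 486 [-0.0092 -0.0084 -0.0074] [169 167 155]
0.105 481 [-0.0093 -0.0084 -0.0074] [169 168 155]
0.11 505 [-0.0093 -0.0084 -0.0075] [167 165 152]
0.115 3348 [-0.0082  0.008   0.0277] [211 148 111]
0.12 212 [-0.007  -0.0043  0.0223] [231 194 172]
```

View pics/wr.png

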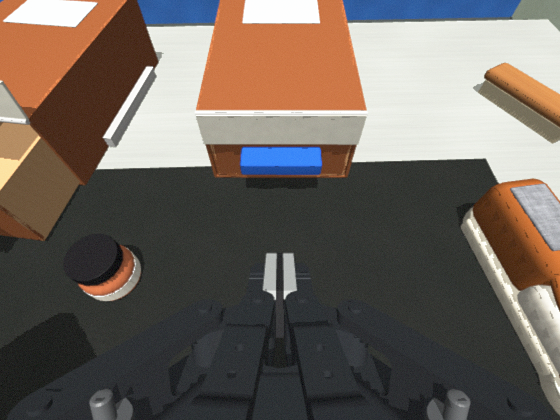

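The flap hangs flat over the front (rows 113–142) with an even depth at every height, and the tray sits behind it. The jar and the trainer haven't been touched. One last check of whether the tray is flush with the box frame, against the saved depth, and whether the other things have shifted.

```bash
python3 - <<'E'
from h import *
W=(cloud("wrist",np.load("pics/wr.npy"))-O)@B; x,y,z=W[...,0],W[...,1],W[...,2]
for lo in np.arange(-.1,.1,.004):
    m=(z>.02)&(z<.04)&(y>lo)&(y<lo+.004)&(abs(x)<.025)
    if m.sum()>3: print(round(lo,3),m.sum(),np.round(np.median(x[m]),4),end=" | ")
p,d=manip.grab_frame("top")
for n in ["cream","sample","cleaner","tray_empty_pull","flap_empty_edge"]:
    print(n,[np.round(q["at"],3).tolist() for q in manip.look_for("top",n)[:1]])
st()
E
```

```text
-0.1 4 -0.0024 | -0.096 39 -0.0024 | -0.092 20 -0.0024 | -0.088 28 -0.0028 | -0.084 27 -0.0024 | -0.08 28 -0.0026 | -0.076 30 -0.0027 | -0.072 30 -0.0025 | -0.068 25 -0.0026 | -0.064 29 -0.0026 | -0.06 24 -0.0026 | 0.052 16 -0.0023 | 0.056 30 -0.0024 | 0.06 31 -0.0023 | 0.064 29 -0.0024 | 0.068 27 -0.0022 | 0.072 31 -0.0021 | 0.076 30 -0.0022 | 0.08 29 -0.0022 | 0.084 28 -0.0022 | 0.088 30 -0.0018 | 0.092 11 -0.0019 | cream [[0.485, 0.013, 0.06]]
sample [[0.443, -0.45, 0.065]]
cleaner [[0.529, 0.449, 0.098]]
tray_empty_pull [[0.588, 0.197, 0.008]]
flap_empty_edge [[0.642, 0.178, 0.146]]
 t 22.92 box pos [-0.22  0.    0.2 ] F [ 0.4 -0.3  0.2]
```

The tray is flush with the frame and nothing else has shifted, so I'm handing in.

```bash
python3 -c "
from bench import manip
print(manip.sign_off())"
```

```text
the job is handed in; nothing more can be done
None
```

The full shoebox is closed: the tray is fully home, flush with the box front, and the white flap lies flat over it. The camera check showed no shift in the jar, the bottle, the loose shoe or the empty box, and I handed the job in at about 23 s.

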